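Find the heavy side of a kinetic disc

ROBOT

A 6-joint arm with a two-finger parallel gripper is mounted at the origin on the work surface. World frame = base frame: x ahead of the robot, y to its left, z up, the work surface at z = 0. Lengths are in mm, angles in rad, forces in N, time in s.
With the tool pointing down it reaches from about 350 to 775 mm from the base axis. Payload 7.3 kg.
Tool frame: the origin (TCP) lies at the very end of the fingers, on their centre line; the grasp point (between the pads) lies 19 mm behind it (bot.grip_point_offset is the distance from the TCP to the grasp point, in mm); z points along the fingers, y is the line along which they close (so a half turn about z gives the same grasp; the last joint's range is limited). The gripper opens to 92 mm and grips with 3 to 60 N. Pads are 19 mm wide; open, the fingers measure 130 mm over their backs; the gripper's body (75 mm by 190 mm) begins 47 mm behind the grasp point.
Start: joints at [-1.369, 0.342, 1.524, -0, 1.275, -0.146], TCP at [178.959, -493.577, 226.741] pointing down, gripper open.
Joint ranges: [-2.53, 2.53], [-0.77, 2.02], [0.04, 2.7], [-1, 4.14], [0.28, 2.66], [-3.11, 3.11]. Speed limits (rad/s): [2.57, 2.57, 3.14, 3.14, 3.14, 3.14].

INTERFACE

Orientations are given as [roll, pitch, yaw] about the fixed x, y, z axes, in that order (R = Rz(yaw) Ry(pitch) Rx(roll)).
In Python, from plant import bot gives the robot as it stands. The module is installed in compiled form; this text tells all that it offers.
- The arm moves only by the shell command python3 -m jog 'ROWS' [OPENING]. ROWS is JSON, a list of rows, each a list of 6 numbers: the shift along the tool's x, y, z in mm, then the turn, a rotation vector about the tool's x, y, z in rad. In form: [[dx, dy, dz, rx, ry, rz], ...]. A call has 1 to 12 rows; each row shifts and turns the commanded pose from where the row before left it, along the tool's axes as they then stand; what a row does not reach is not made up. A row lasts 1/10 s, in which the tool goes at most 50 mm and 8.59 degrees, less where a joint would pass 70% of its speed; a pose out of reach is approached as far as the arm can. A call with a gripper value outside its range is refused whole. OPENING is the opening in per cent of the stroke, from 0 (shut) to 100 (fully open), set as the call begins (- or left out, the last holds). The fingers move at their own pace and stop on an object; the grip force is fixed at half the most. Time passes only in rows, so rows that do not move let the fingers close. It gives the time, the measured TCP pose, the force, the opening and the grip force at its end, in the units of the state.
- bot.get_obs(): the state, without advancing time (a new reading comes with each control period).
- bot.capture(name): name is "scene" or "top"; returns the picture (400x640x3 uint8, red, green, blue); there is no depth.
- bot.camera_model(name): a dict with "fx", "fy", "cx", "cy" (pixels), "position" and "orientation" of the camera in the world. Camera axes: x right, y down, z forward; pixel columns grow to the right and rows downward; lengths in mm; the calibration is good to about 2 mm. A picture is of the moment at which its call begins. camera_model takes no time and is no camera call.
- bot.close_job(): hands the job in; it is judged then, once.
Trained networks look in the newest picture that a camera, given by its name, has taken for a name from the list of things; names that differ only in an ending like _2 or _b are one class to them, and where a whole thing is asked for, a point or a joint stands for the part that bears it (a point fixed in the world has none). Each returns a list of dicts, best first, with "p" (0 to 1); they miss things now and then, are a little off and sometimes report something else, mostly with a low value. They report only what shows in the picture. A call takes as long as a camera call. They do not tell look-alikes from the thing itself.
- bot.outline_of(target, camera): "mask" (400x640 bool, what is visible of it) and "pixel" ([column, row] in pixels, amid what is visible of it).
The state is a dict: "time": time; "joint_positions": joint angles; "dq": joint speeds; "tau": joint torques, N m; "tool_pos": TCP position; "tcp_rot": TCP orientation; "contact_force": force on the tool from outside, world axes, zero at the start; "moment": the same for the moment, N m; "grip_width": finger opening in mm; "finger_force": force on a finger pad.
Only numpy, scipy, OpenCV 4.12 (cv2) and the standard library are available. Lean on these libraries where they do the work, as an engineer would, in place of code of your own. Each camera call takes 0.05 s, during which the arm holds its last target. There are 200 camera calls.

TASK

Draw the lock pin up out of its bore and park it in the notch at the side of the same plate, hanging upright with its collar flat on the plate. Then turn the wooden disc by hand to feel where its hidden weight lies, and hold it with the heavy side straight down so that I can mark the low point: finish while still gripping the disc, keeping it still. Leave the other things on the table where they are.

Things in the scene. Friction and masses are not known exactly. Their poses are not given: they have to be found in the camera images.
- stand: Fixed dark steel stand, base plate 170 x 190 x 12 mm, origin on the table. x is the axle line, from the disc to the pin side (roughly away from the robot); z up; y across. Square post and grey bearing block (56 mm wide, to 31 mm above the axle) behind the disc; on it the steel keeper plate with bore and notch. Disc at -x. All points of the stand share these axes.
- axle (a point): Centre of the wooden disc, on the axle line (point of the stand, does not turn), 140 mm above the table. Upright light wood disc, diameter 180 mm, thickness 24 mm along x (12 either side), alike all round: six equal wooden pegs stand out of its front (-x) face. The bearing block begins 29 mm behind this point.
- peg_circle (a point): Point on the axle line (point of the stand, does not turn) 24 mm in front of the disc's front face, level with where to take a peg. The six round peg handles, 15 mm thick and 42 mm long, stand out along -x, their axes on a circle of radius 70 mm about this line, 60 degrees apart. At disc angle 0 one is straight above the axle; the disc can be turned by a peg or by the rim.
- disc (a joint): Disc angle, rad, right-handed about the stand's x (positive: top goes to -y); no stops. 0 at the start, locked by the pin. A hidden lead weight lies at an unknown place, new each time. Out level with the axle it pulls 0.21-0.34 N m; the bearing drags 0.13 N m + 0.2 per rad/s, so the freed disc creeps, and stays put with the weight up to 22-38 degrees off straight down or up.
- pin_handle (a point): Centre of the handle of the loose steel lock pin (70-120 g); z up along the pin. Handle round, 18 mm thick, 38 mm tall; below it a collar 22 mm across, 5 mm thick; below that the stem, 10 mm thick, 26 mm long. At the start it stands in the bore and its end locks the index plate on the axle, which may press it sideways with up to 12 N. Lifted 30 mm it is free.
- pin_seat (a point): Point on the pin's axis at the underside of its collar, 24 mm below the handle's centre; z up along the pin.
- bore (a point): Centre of the bore's mouth in the flat top of the keeper plate (12 mm thick, 36 mm wide along x), where the pin stands at the start: 98 mm along x from axle and 43 mm above it. The plate runs on to +y, where it ends in the notch.
- notch (a point): The pin's place at the closed end of the side notch, level with the plate's top, 55 mm to +y of the bore. The notch is a slot 13.5 mm wide right through the plate, open from above, below and at the plate's +y end, 28 mm further along +y. A parked pin hangs upright in it, stem through the slot, collar flat on the plate.
- mixing_bowl: Bystander, to be left alone: white porcelain mixing bowl, 64 mm across, 30 mm high, near the stand; origin at the centre of its underside.
- ink_jar: Bystander, to be left alone: amber glass ink jar with a black cap, 48 mm across, 62 mm high, near the stand; origin at the centre of its underside.
- flat_brush: Bystander, to be left alone: paint brush lying flat, 200 mm long, wooden handle, near the stand; origin at the centre of its underside.
- water_glass: Bystander, to be left alone: clear drinking glass, 68 mm across, 85 mm high, near the stand; origin at the centre of its underside.
Not all that is in view belongs to the job. Of the things shaped like the part that bears pin_handle, the dark steel one is meant.

How it is judged (in metres and radians):
On the way, in this order (a step that is already met when the one before it is completed fails the run):
1. the pin is drawn and parked upright in the side notch, let go (x of pin_seat in the frame of notch between -0.004 and 0.004 m and y of pin_seat in the frame of notch between -0.005 and 0.014 m and z of pin_seat in the frame of notch between -0.004 and 0.004 m and angle between pin_seat's own z axis and vertical below 0.17 rad and contact force between the fingers and pin below 0.1 N), for 0.2 s.
2. the disc is turned by hand (contact force between the fingers and disc above 0.5 N and (velocity of joint disc above 0.04 rad/s or velocity of joint disc below -0.04 rad/s)), for 0.05 s.
At the end, for the whole second after the job is handed in: Fingers still on the disc (over 1 N), disc still (under 0.03 rad/s), its weight within 12 degrees of straight below the axle; pin let go in the side notch, upright within 10 degrees, collar on the plate within 4 mm, stem from 5 mm inside to 14 mm outside the notch point (all of step 1 and angle between lead_c0's own z axis and vertical below 0.21 rad and height (world z) of lead_c0 below 0.11 m and contact force between the fingers and disc above 1 N and velocity of joint disc between -0.03 and 0.03 rad/s); the arm keeps its last pose, push and grip.
It fails at once if a loose thing beside the stand, the mug, the black basin or the brush pot is moved by more than 30 mm (distance of any of mixing_bowl, ink_jar, flat_brush, water_glass, mug_c0, basin_c0, brush_pot_c0 from where it was at the start of the episode above 0.03 m).
It also fails if it takes over 72 s, if anything falls off the work surface, if the arm or the gripper's body presses on something with over 40 N, if the wrist force passes 120 N, or if a joint passes its speed limit or range.

## Working session

There is one attempt and no reset: what is moved stays moved. The work goes in short steps, Python scripts to look and compute and a shell command to move; the robot and the scene stay as the last step left them, time stands still between calls to the robot, and variables do not carry over. Pictures are saved under pics/ and viewed, at most 10 in all, crops included, and the job is handed in when it is done.

```bash
mkdir -p pics
cat > h.py <<'E'
import numpy as np, cv2
from plant import bot
from scipy.spatial.transform import Rotation as R
def cam(n):
    m=bot.camera_model(n); o=np.array(m["orientation"],float)
    Rm=o if o.shape==(3,3) else R.from_euler('xyz',o).as_matrix()
    return m,np.array(m["position"],float),Rm
def ray(n,px):
    m,p,Rm=cam(n); d=Rm@np.array([(px[0]-m["cx"])/m["fx"],(px[1]-m["cy"])/m["fy"],1.]); return p,d/np.linalg.norm(d)
def at_z(n,px,z):
    p,d=ray(n,px); return p+d*(z-p[2])/d[2]
def tri(px1,px2,n1="scene",n2="top"):
    p,d=ray(n1,px1);q,e=ray(n2,px2)
    s=np.linalg.lstsq(np.c_[d,-e],q-p,rcond=None)[0]
    a=p+d*s[0];b=q+e*s[1];return (a+b)/2,np.linalg.norm(a-b)
def proj(n,X):
    m,p,Rm=cam(n); c=Rm.T@(np.array(X,float)-p); return c[0]/c[2]*m["fx"]+m["cx"],c[1]/c[2]*m["fy"]+m["cy"]
def save(n,f,crop=None,k=1):
    im=bot.capture(n)[:,:,::-1]
    if crop: im=im[crop[1]:crop[3],crop[0]:crop[2]]
    cv2.imwrite("pics/"+f,cv2.resize(im,None,fx=k,fy=k,interpolation=cv2.INTER_CUBIC))
E
python3 - <<'E'
from h import *
print({k:v for k,v in bot.get_obs().items()})
for n in("scene","top"):
    print(bot.camera_model(n)); save(n,n+"0.png")
    for t in("stand","disc","pin_handle","mixing_bowl","ink_jar","flat_brush","water_glass"):
        for r in bot.outline_of(t,n): 
            ys,xs=np.where(r["mask"]); print(n,t,round(r["p"],2),np.round(r["pixel"]),xs.min(),xs.max(),ys.min(),ys.max())
E
```

```text
{'time': 0.0, 'joint_positions': array([-1.36899086e+00,  3.42702338e-01,  1.52500921e+00, -2.45111387e-05,
        1.27538088e+00, -1.45980564e-01]), 'dq': array([ 0.00165024,  0.0007886 , -0.00106509, -0.00113703, -0.00023471,
       -0.00098011]), 'tau': array([-6.54166506e-04, -4.31235266e+01, -2.44218528e+01,  7.18268403e-02,
        5.61814138e-02, -1.12017840e-04]), 'tool_pos': array([ 178.87154869, -493.16396735,  226.05826183]), 'tcp_rot': array([-3.14010543e+00, -1.94970605e-04,  3.47793044e-01]), 'contact_force': array([-0.03313921, -0.88472581,  0.27717017]), 'moment': array([ 0.02572973,  0.01211321, -0.06067413]), 'finger_force': 0.0, 'grip_width': 91.82123087014716}
{'fx': 403.61933254384564, 'fy': 403.61933254384564, 'cx': 322.63999408448376, 'cy': 200.54436336036096, 'position': array([1188.01995466, -243.39388636,  807.88821228]), 'orientation': array([-2.38859564,  0.00985141,  1.06162721])}
scene stand 0.88 [245. 226.] 196 301 159 295
scene disc 0.72 [231. 190.] 197 275 160 240
scene pin_handle 0.63 [241. 209.] 239 252 199 219
scene pin_handle 0.25 [242. 229.] 197
[... 216 characters left out ...]
': 383.35661150401216, 'fy': 383.35661150401216, 'cx': 314.3937601317325, 'cy': 202.0016615975751, 'position': array([ 574.03381929,   75.99979787, 1039.10307862]), 'orientation': array([-3.07006137e+00, -4.71601005e-04, -1.59499365e+00])}
top stand 0.6 [387. 223.] 348 434 186 272
top stand 0.27 [401. 203.] 396 409 196 205
top disc 0.56 [394. 248.] 356 434 234 271
top pin_handle 0.57 [467. 231.] 452 487 219 245
top pin_handle 0.51 [355. 156.] 353 361 153 161
top pin_handle 0.33 [390. 223.] 348 434 187 271
top mixing_bowl 0.78 [464. 175.] 451 474 165 186
top ink_jar 0.6 [390. 160.] 378 397 151 171
top flat_brush 0.83 [309. 226.] 293 320 179 253
top water_glass 0.61 [468. 230.] 452 487 219 245
```

View pics/scene0.png

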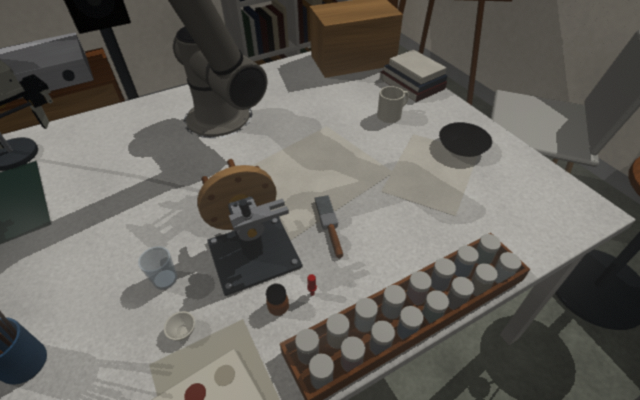

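View pics/top0.png

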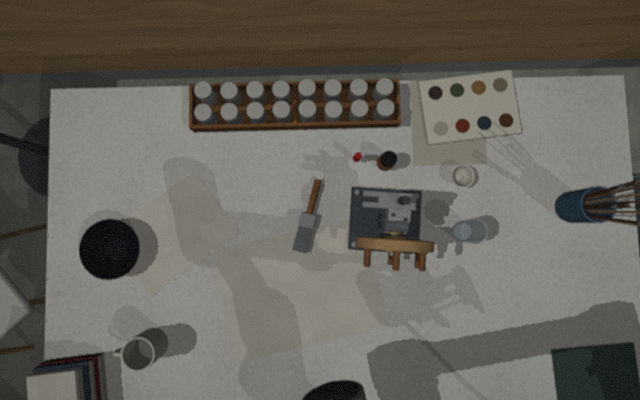

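The scene view has the stand at (245,226) and the dark pin at about (243,208) on the keeper plate. There is a red pin at (312,285). The top view has the dark pin at about (403,200) and the red look-alike at (357,157). Candidates for the pin are therefore the dark steel one in the bore (scene 243,208; top 403,200) and the red one standing on the table (scene 312,285; top 357,157). I choose the dark one and check it with a crop.

Run:
```python
from h import *
a=cv2.imread("pics/scene0.png")[150:310,180:320]; b=cv2.imread("pics/top0.png")[175:280,335:445]
a=cv2.resize(a,(455,520),interpolation=cv2.INTER_CUBIC)
b=cv2.resize(b,None,fx=3.1,fy=3.1,interpolation=cv2.INTER_CUBIC)
c=np.zeros((520,455+b.shape[1],3),np.uint8); c[:,:455]=a; c[:b.shape[0],455:]=b
c=cv2.convertScaleAbs(c,alpha=1.8,beta=10)
cv2.imwrite("pics/crop1.png",c); print(c.shape)
```

```text
(520, 796, 3)
```

View pics/crop1.png

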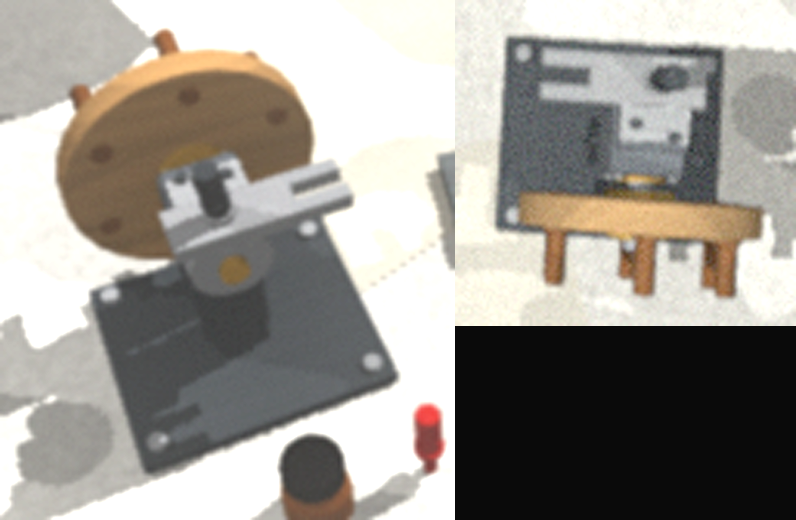

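Both views show the dark steel pin upright in the keeper plate, at scene (246,209) and top (404,200), and the notch is on the left in the top view. The red pin is on the table, so the dark one is right. Next I fit the stand pose from these features.

```bash
cat > fit.py <<'E'
from h import *
from scipy.optimize import least_squares
F=[("scene",(244.6,203.5),(98,0,86)),("scene",(246.8,216),(98,0,46)),("scene",(284,200.2),(80,83,43)),("scene",(287.5,208),(116,83,43)),
("top",(404.2,200.2),(98,0,70)),("top",(362.7,191.1),(116,83,43)),("top",(362.7,206.6),(80,83,43)),
("top",(396.3,269),(-54,0,70)),("scene",(230.8,161),(-54,0,70))]
B=[("top",(352.1,187.3),(85,95)),("top",(420.5,190.5),(85,-95)),("top",(349.2,248.5),(-85,95)),("scene",(208.6,239.8),(-85,-95)),("scene",(302.5,266.3),(85,95)),("scene",(225.5,294.6),(85,-95))]
def T(p,X): 
    c,s=np.cos(p[2]),np.sin(p[2]); return (p[0]+c*X[0]-s*X[1],p[1]+s*X[0]+c*X[1],140+X[2])
def res(p):
    return np.array([np.subtract(proj(n,T(p,X)),px) for n,px,X in F]+[np.subtract(proj(n,T(p,(X[0]+p[3],X[1]+p[4],-128))),px) for n,px,X in B])
if __name__=="__main__":
    s=least_squares(lambda p:res(p).ravel(),[450,-150,0,50,0],loss="soft_l1")
    print(np.round(s.x,4)); print(np.round(res(s.x),1).tolist())
    for k,X in dict(axle=(0,0,0),handle=(98,0,67),bore=(98,0,43),notch=(98,55,43),peg=(-36,0,70)).items(): print(k,np.round(T(s.x,X),1))
    for t,c in(("mixing_bowl",15),("ink_jar",30),("flat_brush",8),("water_glass",40)):
        for n in("scene","top"):
            r=bot.outline_of(t,n)
            if r: print(t,n,np.round(at_z(n,r[0]["pixel"],c)[:2]))
E
python3 fit.py
```

```text
[ 5.368331e+02 -1.079742e+02  3.131780e+01  6.145160e+01 -2.660000e-02]
[[0.0, -2.2], [0.8, -1.4], [-1.1, -2.4], [1.2, 1.3], [-1.5, -0.8], [0.8, -1.4], [-0.2, -1.0], [2.4, 1.0], [-3.9, -0.0], [-0.4, -2.6], [1.6, -0.6], [-1.8, -0.5], [-1.5, -1.1], [0.7, -1.2], [-1.7, -0.4]]
axle [ 536.8 -108.   140. ]
handle [ 634.4 -117.6  207. ]
bore [ 634.4 -117.6  183. ]
notch [639.8 -62.8 183. ]
peg [ 501.  -104.4  210. ]
mixing_bowl scene [ 704. -321.]
mixing_bowl top [ 710. -330.]
ink_jar scene [ 761. -123.]
ink_jar top [ 754. -129.]
flat_brush scene [602.  89.]
flat_brush top [583.  91.]
water_glass scene [ 555. -321.]
water_glass top [ 562. -323.]
```

The fit gives a stand yaw of about -0.098 rad, with the handle at (634,-118,207), the notch at (640,-63,183) and the axle at (537,-108,140). First I lift and turn the tool so the fingers close along the stand's y, then approach.

```bash
python3 -m jog '[[0,0,-30,0,0,0.149],[0,0,-30,0,0,0.149],[0,0,-20,0,0,0.148],[33,-33,0,0,0,0],[33,-33,0,0,0,0],[33,-33,0,0,0,0],[33,-33,0,0,0,0],[33,-33,0,0,0,0],[33,-33,0,0,0,0],[33,-33,0,0,0,0],[33,-33,0,0,0,0],[33,-33,0,0,0,0]]' 60; python3 -m jog '[[33,-33,0,0,0,0],[33,-33,0,0,0,0],[33,-33,0,0,0,0],[20,-22,0,0,0,0],[0,0,0,0,0,0],[0,0,0,0,0,0]]'; python3 -c "
from plant import bot;print(bot.get_obs()['joint_positions'])"
```

```text
time: 2.4
tool_pos: [504.9, -225.6, 306.9]
tcp_rot: [3.141, -0.0, -0.098]
contact_force: [1.3, -1.1, -0.4]
grip_width: 55.2
finger_force: 0.0
time: 3.0
tool_pos: [633.9, -118.1, 306.1]
tcp_rot: [3.141, 0.001, -0.097]
contact_force: [0.1, -0.8, 0.2]
grip_width: 54.7
finger_force: 0.0
[-3.02613247e-01  5.38587722e-01  9.97508870e-01 -5.99592827e-04
  1.60660089e+00  1.36514136e+00]
```

```bash
python3 -m jog '[[0,0,30,0,0,0],[0,0,30,0,0,0],[0,0,15,0,0,0],[0,0,0,0,0,0]]'
python3 - <<'E'
from h import *
save("scene","s1.png",(190,110,330,260),4)
print(proj("scene",bot.get_obs()["tool_pos"]))
E
```

```text
time: 3.4
tool_pos: [631.8, -119.5, 229.5]
tcp_rot: [-3.141, 0.005, -0.1]
contact_force: [-0.4, -0.0, 0.1]
grip_width: 54.9
finger_force: 0.0
(np.float64(242.9886955939226), np.float64(199.27499824417876))
```

View pics/s1.png

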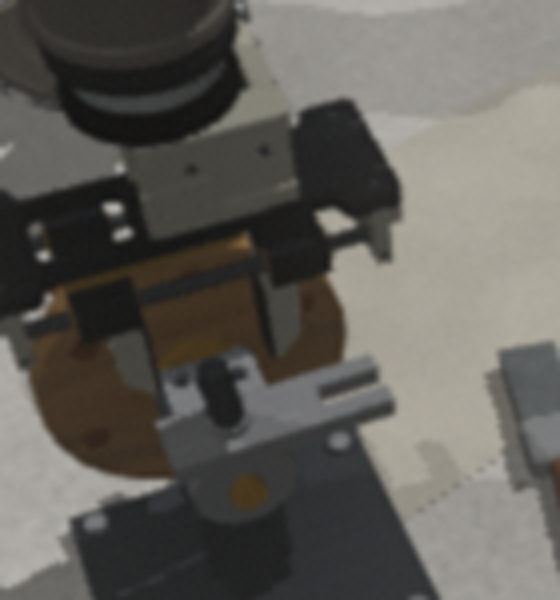

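The fingers straddle the dark pin: tips at about (229,207) and (261,199), pin top at (243,200), and the TCP projects to (243,199). The alignment is good, so I descend and grip.

```bash
python3 -m jog '[[1,0,18,0,0,0],[1,0,17,0,0,0],[0,0,0,0,0,0]]'; python3 -m jog '[[0,0,0,0,0,0],[0,0,0,0,0,0],[0,0,0,0,0,0],[0,0,0,0,0,0],[0,0,0,0,0,0]]' 0
```

```text
time: 3.75
tool_pos: [635.1, -119.2, 196.2]
tcp_rot: [-3.141, 0.002, -0.099]
contact_force: [0.1, 1.0, -0.3]
grip_width: 55.1
finger_force: 0.0
time: 4.25
tool_pos: [636.1, -118.7, 197.2]
tcp_rot: [3.141, -0.001, -0.098]
contact_force: [-0.2, -1.6, 1.2]
grip_width: 20.3
finger_force: 0.7
```

```bash
python3 -m jog '[[0,0,0,0,0,0],[0,0,0,0,0,0],[0,0,0,0,0,0]]'
```

```text
time: 4.55
tool_pos: [636.1, -118.2, 197.0]
tcp_rot: [-3.141, -0.001, -0.098]
contact_force: [0.4, 1.4, 2.6]
grip_width: 17.1
finger_force: 29.7
```

```bash
python3 -m jog '[[0,0,-6,0,0,0],[0,0,-8,0,0,0],[0,0,-8,0,0,0],[0,0,-10,0,0,0],[0,0,-10,0,0,0],[0,0,0,0,0,0],[0,0,0,0,0,0]]'
python3 - <<'E'
from h import *
save("scene","s2.png",(190,110,330,260),4)
bot.capture("top"); o=bot.outline_of("disc","top");print([np.round(r["pixel"]) for r in o])
E
```

```text
time: 5.25
tool_pos: [636.0, -118.7, 239.6]
tcp_rot: [3.141, -0.001, -0.098]
contact_force: [0.1, -0.3, -1.9]
grip_width: 17.2
finger_force: 29.8
[array([384., 247.])]
```

View pics/s2.png

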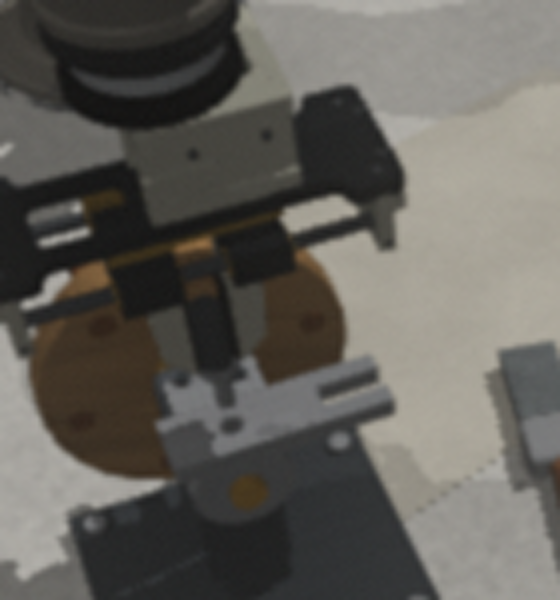

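The pin is fully out and the empty bore shows at crop (232,425). The disc's plugs have begun to turn clockwise in this view, which is negative. Next I shift 59 mm along the stand's +y, lower, and check the force.

```bash
python3 - <<'E'
from h import *
b=at_z("scene",(248,216.25),183);print(b)
for yaw in(-.098,):
    n=b+59*np.array([-np.sin(yaw),np.cos(yaw),0]);print(n,proj("scene",n))
E
python3 -m jog '[[0,-15,0,0,0,0],[0,-20,0,0,0,0],[0,-15,0,0,0,0],[0,-9,0,0,0,0],[0,0,0,0,0,0],[0,0,8,0,0,0],[0,0,5,0,0,0],[0,0,0,0,0,0]]'
python3 - <<'E'
from h import *
save("scene","s3.png",(190,110,330,260),4)
bot.capture("top"); cv2.imwrite("pics/t3.png",bot.capture("top")[:,:,::-1])
E
```

```text
[ 636.29739523 -117.87837793  183.        ]
[642.07014462 -59.16146925 183.        ] (np.float64(275.25170475020514), np.float64(207.5554251635569))
time: 6.2
tool_pos: [641.0, -60.5, 224.2]
tcp_rot: [-3.142, 0.003, -0.099]
contact_force: [0.6, -0.1, -0.8]
grip_width: 17.4
finger_force: 29.8
```

View pics/s3.png

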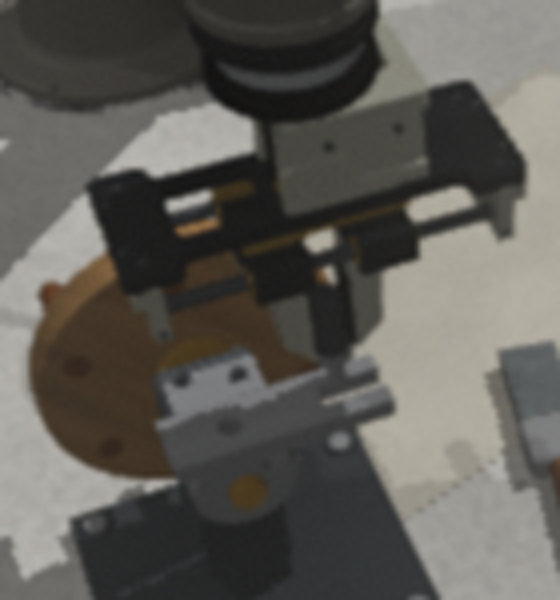

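The stem tip, at about (330,365), is right over the slot. The disc keeps turning in the negative direction. Lowering in.

```bash
python3 -m jog '[[0,0,4,0,0,0],[0,0,4,0,0,0],[0,0,4,0,0,0],[0,0,0,0,0,0]]'; python3 -c "
from h import *
save('scene','tr0.png')"
```

```text
time: 6.75
tool_pos: [641.3, -59.8, 212.8]
tcp_rot: [-3.141, 0.002, -0.098]
contact_force: [-0.0, 0.4, -1.1]
grip_width: 17.7
finger_force: 29.8
```

```bash
python3 -m jog '[[0,0,5,0,0,0],[0,0,5,0,0,0],[0,0,3,0,0,0],[0,0,1.5,0,0,0],[0,0,0,0,0,0]]'; python3 -c "
from h import *
save('scene','tr1.png')"
```

```text
time: 7.3
tool_pos: [641.6, -59.9, 198.9]
tcp_rot: [3.142, 0.001, -0.098]
contact_force: [-0.4, -0.4, -0.2]
grip_width: 17.7
finger_force: 29.8
```

```bash
python3 -m jog '[[0,0,1.5,0,0,0],[0,0,0,0,0,0]]'; python3 -m jog '[[0,0,0,0,0,0],[0,0,0,0,0,0],[0,0,0,0,0,0]]' 50;python3 -c "
from h import *
save('scene','tr2.png')"; python3 -m jog '[[0,0,-15,0,0,0],[0,0,-25,0,0,0],[0,0,-30,0,0,0],[0,0,-30,0,0,0],[0,0,-10,0,0,0],[0,0,0,0,0,0]]' 60
python3 - <<'E'
from h import *
save("scene","s4.png",(190,110,330,260),4); save('scene','tr3.png')
E
```

```text
time: 7.55
tool_pos: [641.7, -59.9, 197.7]
tcp_rot: [3.142, -0.0, -0.098]
contact_force: [-0.4, 0.2, -0.6]
grip_width: 17.3
finger_force: 29.8
time: 7.85
tool_pos: [641.8, -59.9, 198.0]
tcp_rot: [3.141, -0.001, -0.098]
contact_force: [-0.3, -0.4, -0.5]
grip_width: 36.5
finger_force: 0.0
time: 8.5
tool_pos: [642.2, -60.0, 309.1]
tcp_rot: [3.141, -0.003, -0.098]
contact_force: [0.7, 0.5, -0.6]
grip_width: 55.2
finger_force: 0.0
```

View pics/s4.png

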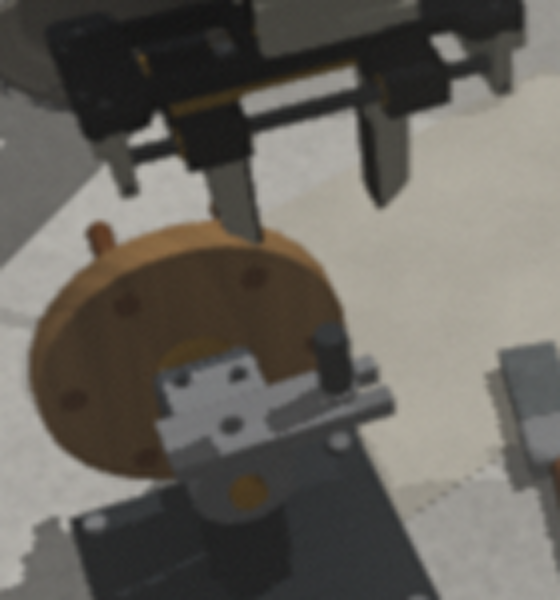

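The pin stands upright in the notch at crop (333,360), let go. Next I estimate the disc angle from its plugs.

```bash
cat > trk.py <<'E'
from h import *
from fit import T
P=[536.8,-108.0,-0.098]
def angle(im,P=P,vis=None):
    g=cv2.GaussianBlur(cv2.cvtColor(im,cv2.COLOR_BGR2GRAY).astype(np.float32),(0,0),0.8)
    def smp(th,r):
        X=[T(P,(12.5,-r*np.sin(th+k*np.pi/3),r*np.cos(th+k*np.pi/3))) for k in range(6)]
        return np.array([proj("scene",x) for x in X])
    best=[]
    for dx in np.arange(-3,3.1,1):
      for dy in np.arange(-3,3.1,1):
        for d in range(0,60,2):
            th=np.radians(d); f=lambda q:cv2.remap(g,(q[:,0]+dx).astype(np.float32),(q[:,1]+dy).astype(np.float32),cv2.INTER_LINEAR).ravel()
            c=f(smp(th,70)); s=(f(smp(th+.2,70))+f(smp(th-.2,70))+f(smp(th,56))+f(smp(th,84)))/4
            v=np.clip(s-c,-5,20); v=np.sort(v)[::-1][:4]
            best.append((v.mean(),d,dx,dy))
    best.sort(reverse=True); return best
if __name__=="__main__":
    import sys
    for f in sys.argv[1:]:
        print(f,[tuple(np.round(b,1).tolist()) for b in angle(cv2.imread("pics/"+f))[:4]])
E
python3 trk.py scene0.png tr0.png tr1.png tr2.png tr3.png
```

```text
Traceback (most recent call last):
  File "trk.py", line 21, in <module>
    print(f,[tuple(np.round(b,1).tolist()) for b in angle(cv2.imread("pics/"+f))[:4]])
                                                    ~~~~~^^^^^^^^^^^^^^^^^^^^^^^
  File "trk.py", line 14, in angle
    c=f(smp(th,70)); s=(f(smp(th+.2,70))+f(smp(th-.2,70))+f(smp(th,56))+f(smp(th,84)))/4
        ~~~^^^^^^^
  File "trk.py", line 8, in smp
    return np.array([proj("scene",x) for x in X])
                     ~~~~^^^^^^^^^^^
  File "h.py", line 17, in proj
    m,p,Rm=cam(n); c=Rm.T@(np.array(X,float)-p); return c[0]/c[2]*m["fx"]+m["cx"],c[1]/c[2]*m["fy"]+m["cy"]
           ~~~^^^
  File "h.py", line 5, in cam
    m=bot.camera_model(n); o=np.array(m["orientation"],float)
ValueError: time passes only in moves, steps and waits
```

```bash
sed -i 's/^def cam(n):/import functools\n@functools.lru_cache\ndef cam(n):/' h.py; python3 trk.py scene0.png tr0.png tr1.png tr2.png tr3.png; python3 -c "
from plant import bot;print(bot.get_obs()['time'])"
```

```text
scene0.png [(14.9, 4.0, 3.0, -3.0), (13.7, 4.0, 2.0, -3.0), (13.6, 2.0, 3.0, -3.0), (13.6, 6.0, 3.0, -3.0)]
tr0.png [(14.8, 22.0, 1.0, 2.0), (14.5, 24.0, 2.0, 1.0), (14.2, 20.0, 1.0, 2.0), (14.2, 48.0, -3.0, 0.0)]
tr1.png [(15.6, 36.0, -3.0, 0.0), (15.3, 40.0, -3.0, 2.0), (15.1, 36.0, -2.0, 1.0), (15.0, 38.0, -3.0, 2.0)]
tr2.png [(14.5, 28.0, 1.0, 1.0), (14.2, 26.0, 1.0, 0.0), (14.0, 28.0, 1.0, 0.0), (13.9, 24.0, 2.0, 3.0)]
tr3.png [(17.3, 26.0, 2.0, -1.0), (17.2, 24.0, 2.0, -3.0), (17.1, 24.0, 2.0, -2.0), (16.8, 22.0, 3.0, -3.0)]
8.6
```

Run:
```python
from h import *
from fit import T
from scipy.optimize import least_squares
D={0:(237.8,179.8),5:(265.2,186),1:(211.4,197.1),2:(213.8,219.2)}
def dot(P,th,k): a=th+k*np.pi/3; return proj("scene",T(P,(12,-70*np.sin(a),70*np.cos(a))))
P=[536.8,-108,-.098]
print({k:np.round(np.subtract(dot(P,0,k),v),1) for k,v in D.items()})
# scene0 plug fit: pose with prior from grasped pin
def r(p): 
    b=T(p,(98,0,43)); return np.r_[np.ravel([np.subtract(dot(p,0,k),v) for k,v in D.items()]),(b[0]-636)/2,(b[1]+118.4)/2,(p[2]+.098)/.015]
s=least_squares(r,P);print(s.x,np.round(s.fun,1),T(s.x,(98,0,43)))
# s4 dots (crop/4)
S=[(255,278),(125,305),(75,400),(147,458),(312,345)]
S=[(190+a/4,110+b/4) for a,b in S]
for q in(P,s.x):
  def r2(z): return np.ravel([min((np.hypot(*(np.subtract(dot(q,z[0],k),x)-z[1:])) for k in range(6))) for x in S])
  best=min((least_squares(r2,[np.radians(a),0,0]) for a in range(0,60,10)),key=lambda t:t.cost)
  print(np.degrees(best.x[0])%60,best.x[1:],np.round(best.fun,1))
```

```text
{0: array([-3.2, -0.2]), 5: array([-1.7, -2.8]), 1: array([-1.4,  2.1]), 2: array([2.7, 1. ])}
[ 5.38419752e+02 -1.06077095e+02 -1.23126409e-01] [-2.2 -0.  -0.5 -2.2 -0.6  1.8  3.5  0.7 -0.2  0.1 -1.7] (np.float64(635.677844403811), np.float64(-118.113018533916), 183)
24.249374728865522 [ 0.38877982 -0.93412751] [0.4 0.3 0.5 0.4 1. ]
24.87197110805935 [ 1.27778557 -0.76840603] [0.5 0.2 0.6 0.3 1.2]
```

```bash
sed -i 's/np.arange(-3,3.1,1)/(-.6,.4,1.4)/; s/range(0,60,2)/range(0,60)/' trk.py; sed -i 's/for dy in (-.6,.4,1.4)/for dy in (-1.9,-.9,.1)/;s/for dy in np.arange(-3,3.1,1)/for dy in (-1.9,-.9,.1)/' trk.py
python3 - <<'E'
from h import *
save("scene","tr4.png")
for i in(1,2,3,4):
    c=cv2.imread(f"pics/s{i}.png"); f=cv2.imread("pics/scene0.png"); f[110:260,190:330]=cv2.resize(c,(140,150),interpolation=cv2.INTER_AREA); cv2.imwrite(f"pics/f{i}.png",f)
E
python3 trk.py scene0.png f1.png f2.png f3.png tr0.png tr1.png tr2.png f4.png tr3.png tr4.png
```

```text
scene0.png [(11.9, 54.0, -0.6, 0.1), (11.8, 53.0, -0.6, 0.1), (11.8, 26.0, 1.4, -1.9), (11.7, 25.0, 1.4, -1.9)]
f1.png [(12.6, 51.0, 0.4, 0.1), (12.5, 52.0, 0.4, 0.1), (12.5, 52.0, 0.4, -0.9), (12.4, 50.0, 0.4, 0.1)]
f2.png [(14.9, 28.0, 1.4, 0.1), (14.7, 27.0, 1.4, 0.1), (14.2, 26.0, 1.4, 0.1), (14.2, 29.0, 1.4, 0.1)]
f3.png [(13.2, 4.0, -0.6, 0.1), (13.2, 5.0, -0.6, 0.1), (12.9, 3.0, -0.6, 0.1), (12.7, 6.0, -0.6, 0.1)]
tr0.png [(13.3, 49.0, -0.6, -0.9), (13.3, 48.0, -0.6, -0.9), (13.3, 47.0, -0.6, -0.9), (13.2, 48.0, 0.4, -0.9)]
tr1.png [(11.1, 34.0, -0.6, 0.1), (10.9, 33.0, -0.6, 0.1), (10.5, 35.0, -0.6, 0.1), (10.3, 32.0, -0.6, 0.1)]
tr2.png [(14.2, 26.0, 1.4, 0.1), (14.1, 27.0, 1.4, 0.1), (14.1, 25.0, 1.4, 0.1), (13.9, 28.0, 1.4, 0.1)]
f4.png [(17.2, 26.0, 1.4, -1.9), (16.9, 27.0, 1.4, -0.9), (16.8, 25.0, 1.4, -1.9), (16.7, 27.0, 1.4, -1.9)]
tr3.png [(17.0, 26.0, 1.4, -1.9), (16.8, 27.0, 1.4, -0.9), (16.8, 25.0, 1.4, -1.9), (16.8, 26.0, 1.4, -0.9)]
tr4.png [(17.2, 26.0, 1.4, -1.9), (17.0, 25.0, 1.4, -1.9), (16.9, 27.0, 1.4, -0.9), (16.8, 26.0, 1.4, -0.9)]
```

Tracking in the negative direction, the disc crept from about -7° to about -94° and came to rest there, so the low point is some 22-38° further that way. I'll turn it past on the other side, let it creep back, and take the midpoint. First I turn the gripper so it closes along the axle direction.

```bash
python3 -m jog '[[0,0,-3,0,0,-0.143],[0,0,-3,0,0,-0.143],[0,0,-3,0,0,-0.143],[0,0,-3,0,0,-0.143],[0,0,-3,0,0,-0.143],[0,0,-3,0,0,-0.143],[0,0,-3,0,0,-0.143],[0,0,-3,0,0,-0.143],[0,0,-3,0,0,-0.143],[0,0,-3,0,0,-0.143],[0,0,-3,0,0,-0.143]]'; python3 -m jog '[[-30,-25,0,0,0.1,0],[-40,-25,0,0,0.14,0],[-40,-25,0,0,0.14,0],[-40,-25,0,0,0.14,0],[-30,0,0,0,0.14,0],[0,0,0,0,0.14,0],[0,0,0,0,0.14,0],[0,0,0,0,0,0]]'
python3 - <<'E'
from h import *
o=bot.get_obs();print(o["joint_positions"]); save("scene","tr5.png")
E
cat > rel.py <<'E'
from h import *
# deltas in tool axes to reach TCP at radius r, stand angle a(deg, + to -y), tool pointing to axle, closing along x
import sys
A=np.array([538,-108.2,140.]);yaw=-0.1
S=R.from_euler('z',yaw)
def tgt(r,a,x=0):
    t=np.radians(a); z=np.array([0,np.sin(t),-np.cos(t)]); y=np.array([1.,0,0]); X=np.cross(y,z)
    return A+S.apply(-z*r+[x,0,0]), S*R.from_matrix(np.c_[X,y,z])
if __name__=="__main__":
    o=bot.get_obs(); p=o["tool_pos"]; Rt=R.from_euler('xyz',o["tcp_rot"])
    q,Q=tgt(*map(float,sys.argv[1:]))
    print("shift",np.round(Rt.inv().apply(q-p),1),"turn",np.round((Rt.inv()*Q).as_rotvec(),3))
    v=S.inv().apply(p-A); zz=S.inv().apply(Rt.apply([0,0,1.]))
    print("now r",round(np.hypot(v[1],v[2]),1),"ang",round(np.degrees(np.arctan2(-v[1],v[2])),1),"tool ang",round(np.degrees(np.arctan2(zz[1],-zz[2])),1),"x",round(v[0],1), "F",np.round(S.inv().apply(o["contact_force"]),1),"M",np.round(S.inv().apply(o["moment"]),2),"grip",o["grip_width"],o["finger_force"],o["time"])
E
python3 rel.py 150 55
```

```text
time: 9.75
tool_pos: [641.4, -59.8, 338.7]
tcp_rot: [-3.138, -0.0, 1.481]
contact_force: [-0.5, 0.7, 0.1]
grip_width: 55.2
finger_force: 0.0
time: 10.55
tool_pos: [524.4, -223.2, 292.1]
tcp_rot: [-3.126, -0.949, 1.458]
contact_force: [-0.4, 0.3, -1.3]
grip_width: 55.0
finger_force: 0.0
[-0.87583136  0.70887536  1.08596581  0.69256415  2.01371239 -0.68709245]
shift [-59.7   1.8  33.4] turn [-0.004  0.018 -0.004]
now r 192.1 ang 36.7 tool ang 54.0 x -1.4 F [-0.3 -0.4  0.2] M [-0.48 -0.1  -0.01] grip 54.90934606888852 0.0 10.6
```

```bash
python3 trk.py tr5.png; python3 -m jog '[[-30,1,15,0,0.018,0],[-30,1,18,0,0,0],[0,0,25,0,0,0],[0,0,25,0,0,0],[0,0,0,0,0,0]]'
python3 - <<'E'
from h import *
a=bot.capture("scene")[:,:,::-1][120:250,170:310]; b=bot.capture("top")[:,:,::-1][175:285,335:475]
a=cv2.resize(a,None,fx=2.8,fy=2.8,interpolation=cv2.INTER_CUBIC);b=cv2.resize(b,None,fx=2.8,fy=2.8,interpolation=cv2.INTER_CUBIC)
c=np.zeros((max(a.shape[0],b.shape[0]),a.shape[1]+b.shape[1],3),np.uint8);c[:a.shape[0],:a.shape[1]]=a;c[:b.shape[0],a.shape[1]:]=b
cv2.imwrite("pics/g1.png",cv2.convertScaleAbs(c,alpha=1.6,beta=5));print(c.shape,a.shape)
E
python3 rel.py 70 55
```

```text
tr5.png [(17.0, 26.0, 1.4, -1.9), (16.7, 27.0, 1.4, -1.9), (16.6, 25.0, 1.4, -1.9), (16.3, 27.0, 1.4, -0.9)]
time: 11.1
tool_pos: [530.8, -185.2, 200.2]
tcp_rot: [-3.138, -0.956, 1.477]
contact_force: [-0.5, -0.3, -0.0]
grip_width: 55.4
finger_force: 0.0
(364, 784, 3) (364, 392, 3)
shift [-4.6 -1.2 31.1] turn [-0.005  0.006  0.005]
now r 101.2 ang 52.3 tool ang 54.7 x 1.3 F [-0.3 -0.9  0.7] M [-0.48 -0.15  0.04] grip 54.81183268361614 0.0 11.2
```

View pics/g1.png

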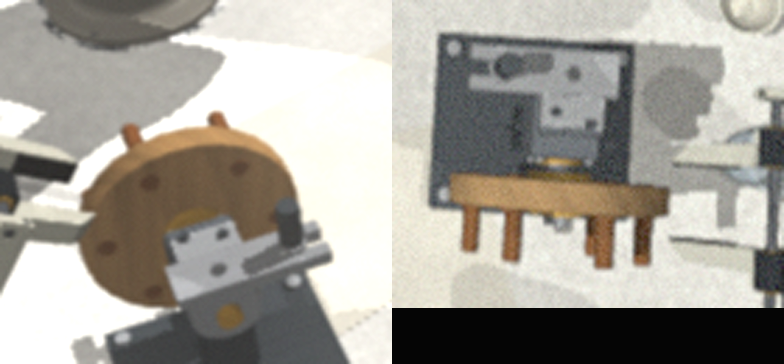

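The fingers straddle the rim (top crop: tips at rows 161 and 239, rim at about 198), between the pegs at 25° and 85°. I go in and grip.

```bash
python3 -m jog '[[-4.5,-1,10,0,0,0],[0,0,12,0,0,0],[0,0,9,0,0,0],[0,0,0,0,0,0],[0,0,0,0,0,0]]'; python3 rel.py 70 55;  python3 -m jog '[[0,0,0,0,0,0],[0,0,0,0,0,0],[0,0,0,0,0,0],[0,0,0,0,0,0],[0,0,0,0,0,0]]' 0;python3 rel.py 70 55
```

```text
time: 11.7
tool_pos: [532.1, -166.0, 179.2]
tcp_rot: [-3.141, -0.958, 1.475]
contact_force: [0.6, -0.6, 0.3]
grip_width: 54.9
finger_force: 0.0
shift [1.2 0.1 0.1] turn [-0.004  0.002  0.002]
now r 70.1 ang 56.0 tool ang 54.9 x -0.1 F [ 0.7 -0.5  0.3] M [-0.48 -0.12 -0.03] grip 54.86154823724449 0.0 11.7
time: 12.2
tool_pos: [531.0, -166.2, 179.3]
tcp_rot: [-3.138, -0.958, 1.474]
contact_force: [-6.2, -1.9, 1.7]
grip_width: 23.9
finger_force: 30.0
shift [1.3 1.1 0.3] turn [-0.005  0.002  0.002]
now r 70.4 ang 56.0 tool ang 54.9 x -1.1 F [-6.  -2.5  1.7] M [-0.5   0.5   0.96] grip 23.860968166405343 30.002506971359253 12.2
```

```bash
python3 -m jog '[[3.5,-0.5,0.1,0,-0.05,0],[5.2,-0.3,0.2,0,-0.075,0],[5.2,-0.2,0.2,0,-0.075,0],[5.2,0,0.2,0,-0.075,0],[5.2,0,0.2,0,-0.075,0],[5.2,0,0.2,0,-0.075,0]]'; python3 rel.py 70 30
```

```text
time: 12.8
tool_pos: [532.9, -145.1, 199.4]
tcp_rot: [3.141, -0.529, 1.475]
contact_force: [-0.1, 0.3, -4.0]
grip_width: 23.9
finger_force: 30.0
shift [2.6 1.4 0. ] turn [-0.001 -0.005  0.003]
now r 70.1 ang 32.1 tool ang 30.3 x -1.4 F [-0.1  0.3 -4. ] M [-0.6   0.05  0.21] grip 23.868836773237515 29.999439418315887 12.8
```

```bash
python3 -m jog '[[5.2,0,0.2,0,-0.075,0],[5.2,0,0.2,0,-0.075,0],[5.2,0,0.2,0,-0.075,0],[5.2,0,0.2,0,-0.075,0],[5.2,0,0.2,0,-0.075,0],[5.2,0,0.2,0,-0.075,0],[5.2,0,0.2,0,-0.075,0],[5.2,0,0.2,0,-0.075,0],[5.2,0,0.2,0,-0.075,0],[5.2,0,0.2,0,-0.075,0],[5.2,0,0.2,0,-0.075,0]]'; python3 rel.py 70 -30; python3 -c "
from plant import bot;print(bot.get_obs()['joint_positions'])"
```

```text
time: 13.9
tool_pos: [537.9, -90.2, 206.9]
tcp_rot: [3.141, 0.297, 1.474]
contact_force: [-4.3, -4.9, 1.5]
grip_width: 23.8
finger_force: 30.0
shift [18.1  2.   1. ] turn [ 0.002 -0.227  0.003]
now r 69.2 ang -15.0 tool ang -17.0 x -1.9 F [-3.8 -5.3  1.5] M [-0.5   0.48 -0.  ] grip 23.793099318850174 30.008981823921204 13.9
[-0.13573714  0.41016294  1.51716304 -0.3165657   1.21861106  0.07137597]
```

```bash
python3 -m jog '[[4.8,0,0.2,0,-0.07,0],[4.8,0,0.2,0,-0.07,0],[4.8,0,0.2,0,-0.07,0],[4.8,0,0.2,0,-0.07,0],[4.8,0,0.2,0,-0.07,0],[4.8,0,0.2,0,-0.07,0],[0,0,0,0,0,0],[0,0,0,0,0,0]]'; python3 rel.py 70 -41; python3 -m jog '[[0,0,0,0,0,0],[0,0,0,0,0,0]]'; python3 rel.py 70 -41;python3 - <<'E'
from h import *
save("scene","h1.png")
E
python3 trk.py h1.png
```

```text
time: 14.7
tool_pos: [540.2, -64.0, 192.7]
tcp_rot: [-3.141, 0.714, 1.476]
contact_force: [-4.3, 3.2, 7.2]
grip_width: 23.9
finger_force: 30.0
shift [ 1.2  2.2 -1.3] turn [ 0.002 -0.002  0.004]
now r 68.7 ang -40.0 tool ang -40.9 x -2.2 F [-4.6  2.7  7.2] M [-0.18  0.5  -0.34] grip 23.851085809054872 30.013539791107178 14.7
time: 14.9
tool_pos: [540.2, -64.2, 192.8]
tcp_rot: [-3.141, 0.712, 1.474]
contact_force: [-4.3, 4.6, 6.6]
grip_width: 23.8
finger_force: 30.0
shift [ 1.4  2.2 -1.3] turn [ 0.002 -0.003  0.003]
now r 68.7 ang -39.8 tool ang -40.8 x -2.2 F [-4.8  4.2  6.6] M [ 0.05  0.51 -0.3 ] grip 23.817513567549366 30.02153992652893 14.9
h1.png [(12.7, 46.0, 1.4, -0.9), (12.6, 47.0, 1.4, -0.9), (12.3, 45.0, 1.4, -0.9), (12.1, 48.0, 1.4, -0.9)]
```

```bash
python3 -m jog '[[0,0,0,0,0,0],[0,0,-5,0,0,0],[0,0,-15,0,0,0],[0,0,-15,0,0,0],[0,0,0,0,0,0]]' 60
python3 - <<'E'
from h import *
save("scene","c1.png")
E
python3 -m jog '[[0,0,0,0,0,0],[0,0,0,0,0,0],[0,0,0,0,0,0],[0,0,0,0,0,0],[0,0,0,0,0,0]]' >/dev/null
python3 - <<'E'
from h import *
save("scene","c2.png")
E
python3 trk.py c1.png c2.png; python3 rel.py 70 -40
```

```text
time: 15.45
tool_pos: [544.0, -40.9, 219.6]
tcp_rot: [3.138, 0.711, 1.473]
contact_force: [-0.2, 0.0, 0.1]
grip_width: 54.1
finger_force: 0.0
c1.png [(12.0, 58.0, -0.6, 0.1), (12.0, 57.0, -0.6, 0.1), (11.7, 58.0, 0.4, 0.1), (11.6, 57.0, 0.4, 0.1)]
c2.png [(12.2, 7.0, -0.6, 0.1), (12.2, 8.0, -0.6, 0.1), (11.9, 9.0, -0.6, 0.1), (11.9, 6.0, -0.6, 0.1)]
shift [-0.1  1.6 32.5] turn [0.002 0.014 0.003]
now r 102.5 ang -40.3 tool ang -40.8 x -1.7 F [0.8 0.2 0.2] M [ 0.45 -0.11  0.01] grip 55.16617747960229 0.0 16.05
```

It creeps back in the positive direction (50 → 58 → 67°), so the low point was passed. I wait for rest.

```bash
for i in 3 4 5; do python3 -m jog '[[0,0,0,0,0,0],[0,0,0,0,0,0],[0,0,0,0,0,0],[0,0,0,0,0,0],[0,0,0,0,0,0],[0,0,0,0,0,0],[0,0,0,0,0,0],[0,0,0,0,0,0],[0,0,0,0,0,0],[0,0,0,0,0,0]]' >/dev/null; python3 -c "
from h import *
save('scene','c$i.png')"; done; python3 trk.py c3.png c4.png c5.png
```

```text
c3.png [(15.6, 22.0, 1.4, -1.9), (15.4, 23.0, 1.4, -1.9), (14.9, 21.0, 1.4, -1.9), (14.9, 24.0, 1.4, -1.9)]
c4.png [(15.5, 24.0, 1.4, -1.9), (15.5, 25.0, 1.4, -1.9), (15.4, 23.0, 1.4, -1.9), (15.2, 24.0, 1.4, -0.9)]
c5.png [(15.4, 24.0, 1.4, -0.9), (15.4, 25.0, 1.4, -1.9), (15.3, 23.0, 1.4, -0.9), (15.3, 26.0, 1.4, -1.9)]
```

It settled at mod-60 = 24.5, which is -155.5° unwrapped. The other rest was -94°, so straight down is the midpoint at about -124.8°, i.e. +30.8° from here. I regrip in the gap at -5.5° and turn it by +30.8°.

```bash
python3 -m jog '[[-12.6,1.5,0.8,0,0.123,0],[-12.6,0,0.8,0,0.123,0],[-12.6,0,0.8,0,0.123,0],[-12.6,0,0.8,0,0.123,0],[-12.6,0,0.8,0,0.123,0],[0,0,0,0,0,0],[0,0,0,0,0,0]]'; python3 rel.py 70 -5.5
```

```text
time: 19.9
tool_pos: [538.6, -100.1, 242.6]
tcp_rot: [-3.141, 0.098, 1.472]
contact_force: [0.1, 0.1, -0.7]
grip_width: 54.9
finger_force: 0.0
shift [ 1.8  0.2 32.9] turn [-0.     0.002  0.001]
now r 103.0 ang -4.5 tool ang -5.6 x -0.2 F [ 0.1  0.1 -0.7] M [ 0.04 -0.08 -0.03] grip 54.90591404149227 0.0 19.9
```

```bash
python3 -m jog '[[1.5,0,12,0,0,0],[0,0,12,0,0,0],[0,0,8,0,0,0],[0,0,0,0,0,0],[0,0,0,0,0,0]]'; python3 -m jog '[[0,0,0,0,0,0],[0,0,0,0,0,0],[0,0,0,0,0,0],[0,0,0,0,0,0],[0,0,0,0,0,0],[0,0,0,0,0,0]]' 0; python3 rel.py 70 -5.5; python3 -c "
from h import *
save('scene','d0.png')"; python3 trk.py d0.png
```

```text
time: 20.4
tool_pos: [538.8, -100.1, 210.2]
tcp_rot: [-3.141, 0.097, 1.476]
contact_force: [0.5, 0.2, 0.8]
grip_width: 55.0
finger_force: 0.0
time: 21.0
tool_pos: [536.9, -100.5, 210.8]
tcp_rot: [-3.137, 0.097, 1.475]
contact_force: [-8.1, 0.8, 5.1]
grip_width: 23.8
finger_force: 30.0
shift [-0.8  1.8  1.2] turn [-0.004  0.001  0.004]
now r 71.2 ang -6.1 tool ang -5.6 x -1.8 F [-8.2 -0.   5.1] M [-0.03  1.24 -0.  ] grip 23.82282839563172 29.99161720275879 21.0
d0.png [(16.9, 28.0, 1.4, -1.9), (16.8, 27.0, 1.4, -1.9), (16.7, 26.0, 1.4, -1.9), (16.6, 25.0, 1.4, -1.9)]
```

```bash
python3 -m jog '[[-4.65,-0.4,0.15,0,0.0655,0],[-4.65,-0.4,0.15,0,0.0655,0],[-4.65,-0.4,0.15,0,0.0655,0],[-4.65,-0.2,0.15,0,0.0655,0],[-4.65,0,0.15,0,0.0655,0],[-4.65,0,0.15,0,0.0655,0],[-4.65,0,0.15,0,0.0655,0],[-4.65,0,0.15,0,0.0655,0],[0,0,0,0,0,0],[0,0,0,0,0,0],[0,0,0,0,0,0]]'; python3 rel.py 70 24.5;  python3 - <<'E'
from h import *
save('scene','e0.png')
im=cv2.imread("pics/e0.png")[110:260,180:330]; cv2.imwrite("pics/e0c.png",cv2.convertScaleAbs(cv2.resize(im,None,fx=4,fy=4,interpolation=cv2.INTER_CUBIC),alpha=1.5,beta=5))
E
python3 trk.py e0.png
```

```text
time: 22.15
tool_pos: [533.6, -137.4, 205.3]
tcp_rot: [3.141, -0.426, 1.475]
contact_force: [-2.9, -2.5, 5.3]
grip_width: 23.9
finger_force: 30.0
shift [-0.3  1.4  1.6] turn [-0.001  0.001  0.004]
now r 71.6 ang 24.3 tool ang 24.4 x -1.4 F [-2.6 -2.7  5.3] M [-0.2   0.38  0.33] grip 23.850505606201565 30.00259906053543 22.15
e0.png [(16.5, 27.0, 1.4, -1.9), (16.3, 26.0, 1.4, -1.9), (16.3, 28.0, 1.4, -1.9), (16.1, 25.0, 1.4, -1.9)]
```

View pics/e0c.png

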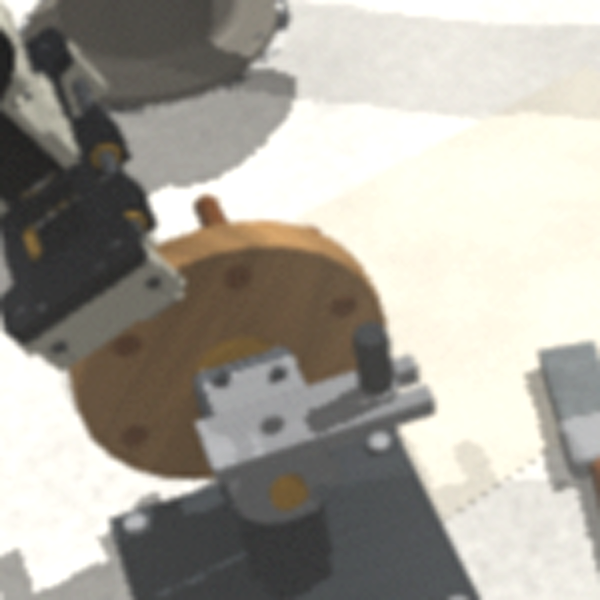

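The pin is parked upright at (370,360) and the gripper is on the rim. The plugs at (238,275), (343,305), (127,345) and (133,435) nearly match the start picture, about 54 mod 60, so the tracker's 27 here is a false mode. I check the rest angles with direct plug detection.

```bash
cat > blob.py <<'E'
from h import *
from fit import T
from scipy.optimize import least_squares
import sys
P=[538,-108.2,-.1]
def dot(th,k): a=th+k*np.pi/3; return np.array(proj("scene",T(P,(12,-70*np.sin(a),70*np.cos(a)))))
ring=lambda r:np.array([proj("scene",T(P,(12,-r*np.sin(a),r*np.cos(a)))) for a in np.radians(np.arange(0,360,4))],np.float32)
for f in sys.argv[1:]:
    im=cv2.resize(cv2.imread("pics/"+f),None,fx=4,fy=4,interpolation=cv2.INTER_CUBIC)
    g=cv2.cvtColor(im,cv2.COLOR_BGR2GRAY); bh=cv2.morphologyEx(cv2.GaussianBlur(g,(0,0),2),cv2.MORPH_BLACKHAT,cv2.getStructuringElement(cv2.MORPH_ELLIPSE,(41,41)))
    m=np.zeros_like(g); cv2.fillPoly(m,[(ring(82)*4).astype(int)],255); cv2.fillPoly(m,[(ring(58)*4).astype(int)],0)
    hsv=cv2.cvtColor(im,cv2.COLOR_BGR2HSV); brown=(hsv[...,1]>60).astype(np.uint8)*255
    b=((bh>9)&(m>0)&(brown>0)).astype(np.uint8)
    n,l,s,c=cv2.connectedComponentsWithStats(b)
    pts=np.array([c[i]/4 for i in range(1,n) if 60<s[i,4]<900 and s[i,2]<50 and s[i,3]<40])
    best=[]
    for a in range(0,60,3):
        def r(z):
            return np.array([min(np.hypot(*(dot(z[0],k)+z[1:]-p)) for k in range(6)) for p in pts])
        q=least_squares(lambda z:np.r_[r(z),z[1:]/2],[np.radians(a),0,0],loss="soft_l1"); best.append((q.cost,np.degrees(q.x[0])%60,q.x[1:],r(q.x)))
    best.sort(key=lambda t:t[0]); print(f,"ang %.1f"%best[0][1],np.round(best[0][2],1),np.round(best[0][3],1),[[int(u) for u in p] for p in pts],"next",[(round(t[0],1),round(t[1])) for t in best if abs((t[1]-best[0][1]+30)%60-30)>5][:1])
E
python3 blob.py scene0.png tr3.png tr5.png h1.png c1.png c2.png c3.png c4.png c5.png d0.png e0.png
```

```text
scene0.png ang 52.1 [-0.9  0.8] [0.2 0.7 0.5 0.7 9. ] [[238, 179], [265, 185], [211, 197], [213, 219], [231, 226]] next []
tr3.png ang 24.5 [-0.2  0.6] [0.2 0.4 2.  0.3 0.2 4.2] [[253, 179], [221, 186], [267, 196], [208, 210], [226, 224], [230, 226]] next []
tr5.png ang 21.0 [-0.2  0.6] [0.2 0.2 1.6 0.3 0.2 6.2] [[255, 179], [223, 185], [267, 197], [208, 208], [224, 224], [230, 226]] next []
h1.png ang 42.5 [-0.7  0.7] [10.   0.5  0.9  0.6  1.1  4.9] [[252, 174], [243, 178], [267, 188], [213, 193], [211, 217], [230, 226]] next []
c1.png ang 56.1 [-0.7  0.7] [ 0.2  0.5  0.5  0.9 11.6] [[236, 179], [264, 184], [210, 199], [215, 220], [230, 226]] next []
c2.png ang 8.5 [-0.   0.3] [ 0.2  0.3  1.   0.2  0.6 11.6] [[230, 181], [260, 182], [267, 201], [208, 203], [219, 222], [230, 226]] next []
c3.png ang 17.1 [-0.1  0.5] [0.1 0.2 1.  0.2 0.3 7.7] [[257, 180], [225, 184], [268, 199], [208, 207], [223, 223], [230, 226]] next []
c4.png ang 20.4 [0.1 0.4] [0.1 0.2 0.3 0.8 6. ] [[255, 180], [224, 184], [208, 208], [224, 224], [230, 226]] next []
c5.png ang 21.4 [0.2 0.4] [0.  0.2 0.4 0.8 5.6] [[255, 179], [223, 185], [208, 208], [224, 224], [230, 226]] next []
d0.png ang 21.3 [-0.1  0.6] [0.1 0.3 1.8 0.3 0.2 6. ] [[255, 179], [223, 185], [267, 197], [208, 208], [225, 224], [230, 226]] next []
e0.png ang 50.0 [-0.8  0.6] [0.2 0.5 0.2 1.2 8.7] [[239, 179], [265, 186], [211, 196], [213, 218], [230, 226]] next []
```

Direct plug detection gives rests at about 20.5 (first) and 21.8 (second, 58° further round). The stick half-width is 29°, inside the stated 22-38°. The midpoint is about 51 mod 60 and the disc is held at 50.0, within about 1°. Handing in.

```bash
python3 -m jog '[[0,0,0,0,0,0],[0,0,0,0,0,0],[0,0,0,0,0,0]]'; python3 -c "
from plant import bot;print(bot.close_job())"
```

```text
time: 22.5
tool_pos: [533.6, -137.2, 205.3]
tcp_rot: [3.141, -0.426, 1.475]
contact_force: [-3.5, -2.8, 5.4]
grip_width: 23.6
finger_force: 30.0
the job is handed in; nothing more can be done
None
```

The pin is parked upright in the side notch, and I handed the job in at 22.5 s with the disc gripped and still, its heavy side within an estimated 1–2° of straight down; no verdict came back.

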